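# Ready a chip sample: vial to the inspection stand, tweezers set to their gap mark

### The arm

A 6-joint arm with a two-finger parallel gripper is mounted at the origin on the work surface. World frame = base frame: x ahead of the robot, y to its left, z up, the work surface at z = 0. Lengths are in mm, angles in rad, forces in N, time in s.
With the tool pointing down it reaches from about 300 to 1000 mm from the base axis. Payload 5.1 kg.
Tool frame: the origin (TCP) lies on the centre line of the jaws, within the pads' length; the fingertips stand 25 mm ahead of it and the grasp point (between the pads) lies 6 mm ahead of it; z points along the fingers, y is the line along which they close (so a half turn about z gives the same grasp; the last joint's range is limited). The gripper opens to 95 mm and grips with 3 to 60 N. Pads are 20 mm wide; open, the fingers measure 119 mm over their backs; the gripper's body (75 mm by 180 mm) begins 59 mm behind the grasp point.
Start: joints at [-1.218, 0.124, 1.65, -0, 1.367, -0.083], TCP at [274.356, -589.248, 239.656] pointing down, gripper open.
Joint ranges: [-2.61, 2.61], [-1.02, 2.33], [0.03, 2.71], [-1.35, 4.49], [0.32, 2.68], [-2.91, 2.91]. Speed limits (rad/s): [2.57, 2.57, 3.14, 3.14, 3.14, 3.14].

### API

Orientations are given as a unit quaternion [x, y, z, w].
In Python, from station import get_state, cams, robot gives the robot as it stands. The module is installed in compiled form; this text tells all that it offers.
- The arm moves only by the tool drive_tool, never from a script. Its argument "series" is a list of rows, each an object with "slide": the shift along the tool's x, y, z each as a share of 500 mm, from -1 to 1, a list of three; "rot": the turn, a rotation vector about the tool's x, y, z each as a share of pi rad, from -1 to 1, a list of three; "fingers": the opening, from -1 (shut) to 1 (fully open), so that 0 is half open. In form: [{"slide": [x, y, z], "rot": [wx, wy, wz], "fingers": fingers}, ...]. A call has 1 to 5 rows; each row is the pose to reach, as a shift and turn from the pose commanded when the call began, along the tool's axes at that moment, turning the shorter way round; what a row does not reach only later rows make up. A row lasts 1/10 s, in which the tool goes at most 50 mm and 8.59 degrees, less where a joint would pass 70% of its speed; a pose out of reach is approached as far as the arm can. A call with a number of a shift or a turn outside -1 to 1 is refused whole. A call with a gripper value outside its range is refused whole. The fingers move at their own pace and stop on an object; the grip force is fixed at half the most. Time passes only in rows, so rows that repeat a pose let the fingers close. It gives the time, the measured TCP pose, the force, the opening and the grip force at its end, in the units of the state.
- get_state(): the state, without advancing time (a new reading comes with each control period).
- cams.capture(name): name is "scene" or "top"; returns the picture (400x640x3 uint8, blue, green, red); there is no depth.
- cams.get_calibration(name): a dict with "mtx" (3x3 intrinsics, pixels), "extrinsics" (4x4, takes a point from world to camera coordinates). Camera axes: x right, y down, z forward; pixel columns grow to the right and rows downward; lengths in mm; the calibration is good to about 2 mm. A picture is of the moment at which its call begins. get_calibration takes no time and is no camera call.
- robot.job_done(): hands the job in; it is judged then, once.
Trained networks look in the newest picture that a camera, given by its name, has taken for a name from the list of things; names that differ only in an ending like _2 or _b are one class to them, and where a whole thing is asked for, a point or a joint stands for the part that bears it (a point fixed in the world has none). Each returns a list of dicts, best first, with "p" (0 to 1); they miss things now and then, are a little off and sometimes report something else, mostly with a low value. They report only what shows in the picture. A call takes as long as a camera call.
- cams.trace(label, camera): "region" (400x640 bool, what is visible of it).
- cams.pinpoint(label, camera): "at" ([x, y, z] in mm, in world coordinates, good to about 4 mm: a listed point, or the origin of a listed thing).
The state is a dict: "t": time; "joint_positions": joint angles; "qd": joint speeds; "joint_efforts": joint torques, N m; "tool_pos": TCP position; "tool_rot": TCP orientation; "contact_force": force on the tool from outside, world axes, zero at the start; "torque": the same for the moment, N m; "gripper_width": opening from 0.0 (shut) to 1.0 (fully open); "grip_force": force on a finger pad.
Only numpy, scipy, OpenCV 4.12 (cv2) and the standard library are available. Lean on these libraries where they do the work, as an engineer would, in place of code of your own. Each camera call takes 0.05 s, during which the arm holds its last target. There are 200 camera calls.

### The job

Get the chip sample ready for opening: take the vial with the orange stopper out of the blue rack and lower it, without dropping it, all the way into the hole of the dark steel stand, leaving the other two vials where they are. Then pick up the sprung tweezers from their black rest and hold them level with the tips centred a few centimetres above the orange stopper, squeezed so that the black pointer stands in the green band (a tip gap of about 15 mm), clear of the vial, stand and rest. Finish while still holding the tweezers there with that gap steady; do not put them down or let go.

Things in the scene. Friction and masses are not known exactly. Their poses are not given: they have to be found in the camera images.
- vial: The sample vial with the orange stopper and orange ring: a clear upright cylinder 22 mm in diameter, 64 mm high, with a stopper 20 mm in diameter on it up to 78 mm; 25 to 60 g. Origin: centre of its underside, z up along the vial. It starts in one of the three rack holes; its upper 48 mm stand out. Hold it 45 to 60 mm above its underside.
- blue_vial: Bystander in the rack: same vial with a blue stopper and ring. Origin: centre of its underside. Must stay in its hole.
- green_vial: Bystander in the rack: same vial with a green stopper and ring. Origin: centre of its underside. Must stay in its hole.
- rack: Blue fixed block, 50 mm (its x) by 160 mm (its y) by 42 mm high, origin at the centre of its underside. Three holes in a row along its y, 50 mm apart, 25 mm in diameter and 30 mm deep. Take a vial with the fingers closing along the rack's x, so that they pass clear of the neighbours.
- stand: Dark steel fixed block 64 x 64 mm, 42 mm high, origin at the centre of its underside. One hole in its middle, 25 mm in diameter, 30 mm deep.
- stand_hole0 (a point): Centre of the mouth of the stand's hole, 42 mm above the table; a fully seated vial has its underside 30 mm below this point.
- rest: Black fixed rest: a base 6 mm thick with two crossbars, tops 35 mm above the table, on which the tweezers lie. The bars are 41 mm ahead of and 80 mm behind its origin and leave the grip at the yellow plates free. Origin: on the table, below the tweezers' origin; x along the tweezers towards the tips.
- tweezers: Sprung steel tweezers lying level on the rest, 165 mm long, 16 mm high, 60 to 105 g. Origin: midway between the two yellow finger plates, at the underside. x points to the tips (48 mm ahead), z up, y across the legs. Squeeze along y on the plates' outer faces (28 mm long, 16 mm high, 41 mm apart at rest, 31 mm at the marked gap). The legs join 100 mm behind the origin.
- tips (a point): Point between the tweezer tips, on the midline at rest: 50 mm ahead (+x) of the tweezers' origin, at the height of the underside.
- gauge (a point): Green band of the gauge strip that lies across the top of the tweezers, about 29 mm ahead of their origin, fixed to the right leg (-y): red by the right leg, then green, then white. The black pointer on the left leg stands by the white when slack, by the green at the right gap, by the red when squeezed too far.
- leg (a joint): Squeeze of the tweezers (rad): 0 slack (tip gap 30 mm), growing as they are squeezed; tip gap in mm = 30 - 150 x value. Green band: 0.08 to 0.12 (gap 18 to 12 mm), middle 0.10. Stop at 0.19. A spring opens them: at the plates it takes about 4 N at 0.05, 8 N at 0.10; each 1 mm less between the plates adds 0.01.

How it is judged:
By the outcome, as a careful person would: the job done as asked, in the order asked, and still so for the second after the job is handed in, while the arm keeps its last pose, push and grip.
It also fails if it takes over 58 s, if anything falls off the work surface, if the arm or the gripper's body presses on something with over 40 N, if the wrist force passes 120 N, or if a joint passes its speed limit or range.

## Working session

There is one attempt and no reset: what is moved stays moved. The work goes in short steps, Python scripts to look and compute and a tool call to move; the robot and the scene stay as the last step left them, time stands still between calls to the robot, and variables do not carry over. Pictures are saved under pics/ and viewed, at most 10 in all, crops included, and the job is handed in when it is done.

Besides the shell and the picture viewer there is one more tool, called after "Call:" in YAML: its name, and indented under it one key for each argument. drive_tool: Moves the arm, as the interface text tells. Shift numbers are shares of 500 mm and turn numbers shares of pi rad, none past 1 either way. Its arguments: {"type":"object","properties":{"series":{"type":"array","items":{"type":"object","properties":{"slide":{"type":"array","items":{"type":"number","minimum":-1,"maximum":1}},"rot":{"type":"array","items":{"type":"number","minimum":-1,"maximum":1}},"fingers":{"type":"number"}}}}},"required":["series"]}

```bash
mkdir -p pics; cat > h.py <<'E'
import numpy as np, cv2
from station import get_state, cams, robot
from scipy.spatial.transform import Rotation as R
def P(name,X):
    c=cams.get_calibration(name);E=np.array(c["extrinsics"]);q=np.array(c["mtx"])@(E[:3,:3]@np.array(X)+E[:3,3]);return q[:2]/q[2]
def back(name,uv,z):
    c=cams.get_calibration(name);E=np.array(c["extrinsics"]);d=E[:3,:3].T@np.linalg.solve(np.array(c["mtx"]),[uv[0],uv[1],1.]);o=-E[:3,:3].T@E[:3,3]
    return o+d*(z-o[2])/d[2]
E
python3 - <<'E'
from h import *
ims=[cams.capture(n) for n in("scene","top")]
for n,i in zip(("scene","top"),ims):
    cv2.imwrite(f"pics/{n}0.png",i)
    for l in ["vial","blue_vial","green_vial","rack","stand","stand_hole0","rest","tweezers","tips","gauge"]:
        print(n,l,[(np.round(d["at"]).tolist(),round(d["p"],2)) for d in cams.pinpoint(l,n)[:2]])
    c=cams.get_calibration(n);E=np.array(c["extrinsics"]);print(-E[:3,:3].T@E[:3,3],c["mtx"][0][0])
s=get_state();print(s);print(R.from_quat(s["tool_rot"]).as_matrix().round(3))
E
```

```text
scene vial [([550.0, 234.0, 7.0], 0.76)]
scene blue_vial [([551.0, 275.0, 7.0], 0.55)]
scene green_vial [([551.0, 179.0, 10.0], 0.63)]
scene rack [([553.0, 229.0, 1.0], 0.64)]
scene stand [([535.0, -251.0, -0.0], 0.72)]
scene stand_hole0 [([538.0, -253.0, 38.0], 0.84)]
scene rest [([546.0, -30.0, 2.0], 0.6)]
scene tweezers [([545.0, -30.0, 38.0], 0.7)]
scene tips [([599.0, -33.0, 36.0], 0.6), ([551.0, 231.0, 9.0], 0.21)]
scene gauge [([575.0, -31.0, 53.0], 0.62), ([551.0, 274.0, 7.0], 0.29)]
[1243.17380149   29.57601158  503.61402346] 375.74094462285694
top vial [([540.0, -248.0, 38.0], 0.67), ([550.0, 228.0, 15.0], 0.57)]
top blue_vial [([548.0, 282.0, 8.0], 0.6), ([595.0, -33.0, 34.0], 0.31)]
top green_vial [([548.0, 180.0, 10.0], 0.48), ([550.0, -30.0, 35.0], 0.38)]
top rack [([535.0, -252.0, 1.0], 0.61), ([546.0, 231.0, -0.0], 0.6)]
top stand [([538.0, -255.0, 0.0], 0.74)]
top stand_hole0 [([537.0, -248.0, 43.0], 0.59), ([546.0, 230.0, 0.0], 0.42)]
top rest [([550.0, -27.0, -4.0], 0.57)]
top tweezers [([549.0, -32.0, 38.0], 0.91)]
top tips [([597.0, -32.0, 30.0], 0.68)]
top gauge
[... 207 characters left out ...]
1.36751458e+00, -8.25918865e-02]), 'qd': array([ 1.03284064e-03,  4.26483964e-05, -1.46986181e-03, -1.14829503e-03,
        1.49983701e-04,  2.04039892e-03]), 'joint_efforts': array([-6.69438814e-04, -4.17589653e+01, -3.60234582e+01,  7.74260913e-02,
        4.29836567e-02, -2.11420547e-05]), 'tool_pos': array([ 274.34356556, -589.24899292,  239.66696361]), 'tool_rot': array([ 9.76355548e-01,  2.16170868e-01, -9.47992405e-06, -1.40529272e-06]), 'contact_force': array([-0.31463043,  0.66311979,  0.28140431]), 'torque': array([ 0.00402602, -0.01361906, -0.03619536]), 'grip_force': 0.0, 'gripper_width': 1.0033503981832488}
[[ 0.907  0.422 -0.   ]
 [ 0.422 -0.907 -0.   ]
 [-0.    -0.    -1.   ]]
```

View pics/scene0.png

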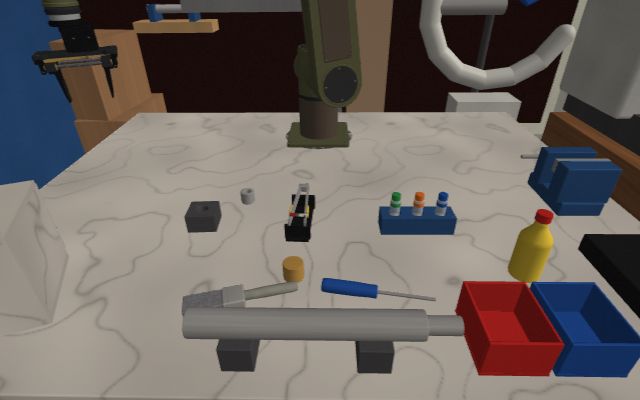

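View pics/top0.png

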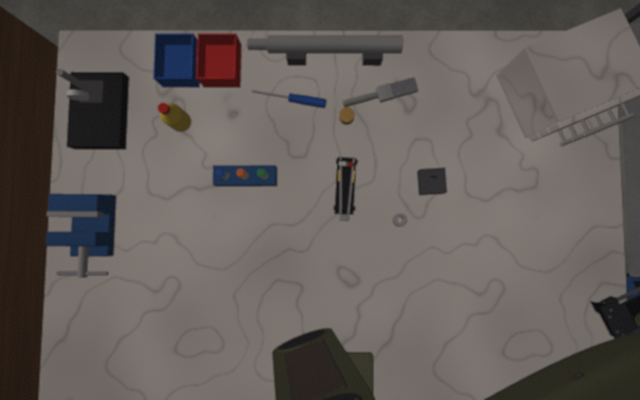

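The scene picture shows the orange vial in the rack's middle hole (419,200), tweezers on the rest (300,210), stand (204,215). The top view confirms this: orange (241,173), tweezers (345,185), stand (432,181). Now the yaws and finer positions.

```bash
python3 - <<'E'
from h import *
im=cv2.imread("pics/top0.png")
def outline(m,z):
    ys,xs=np.nonzero(m); pts=np.array([back("top",(x,y),z)[:2] for x,y in zip(xs,ys)],np.float32)
    c=pts.mean(0); w,v=np.linalg.eigh(np.cov(pts.T)); print("  pca axis deg",np.degrees(np.arctan2(v[1,1],v[0,1])).round(1),"cen",c.round(1),"rect",[np.round(k,1) for k in cv2.minAreaRect(pts)])
for l,z in (("rack",42),("stand",42),("tweezers",43),("rest",20)):
    ds=cams.trace(l,"top")[:2]
    for d in ds: print(l,round(d["p"],2),d["region"].sum()); outline(d["region"],z)
hsv=cv2.cvtColor(im,cv2.COLOR_BGR2HSV)
for n,z,(lo,hi),(x0,x1,y0,y1) in (("orange",88,(5,18),(210,280,160,190)),("green",88,(45,85),(210,280,160,190)),("yellow",51,(20,35),(330,360,150,200)),("red",51,(0,5),(330,360,150,200)),("greenband",51,(45,85),(330,360,150,200))):
    m=np.zeros(im.shape[:2],bool); m[y0:y1,x0:x1]=True
    m&=(hsv[...,0]>=lo)&(hsv[...,0]<=hi)&(hsv[...,1]>110)&(hsv[...,2]>60)
    ys,xs=np.nonzero(m)
    if len(xs): print(n,len(xs),xs.mean(),ys.mean(),back("top",(xs.mean(),ys.mean()),z).round(1))
a=im[145:230,200:285]; b=im[145:230,310:375]; c=im[145:230,400:465]
cv2.imwrite("pics/crop1.png",cv2.resize(np.hstack([a,b,c]),None,fx=3.7,fy=3.7,interpolation=cv2.INTER_CUBIC))
E
```

```text
rack 0.58 1111
  pca axis deg 92.1 cen [544.2 222.2] rect [array([543.8, 224. ]), array([ 56.3, 163.2]), np.float64(0.3)]
stand 0.7 754
  pca axis deg 103.9 cen [ 533. -249.] rect [array([ 533.1, -248.8]), array([67.5, 72.2]), np.float64(3.2)]
tweezers 0.84 304
  pca axis deg 176.7 cen [515.7 -31.2] rect [array([513.5, -32.5]), array([159.8,  40.5]), np.float64(0.1)]
rest 0.82 978
  pca axis deg 177.7 cen [518.2 -32.1] rect [array([523.7, -32.1]), array([ 54.8, 148.1]), np.float64(87.8)]
orange 60 240.8 172.56666666666666 [546.3 225.7  88. ]
green 50 260.28 172.02 [547.9 178.2  88. ]
yellow 38 345.0 175.60526315789474 [544.9 -29.7  51. ]
red 25 350.28 163.92 [574.6 -42.9  51. ]
```

View pics/crop1.png

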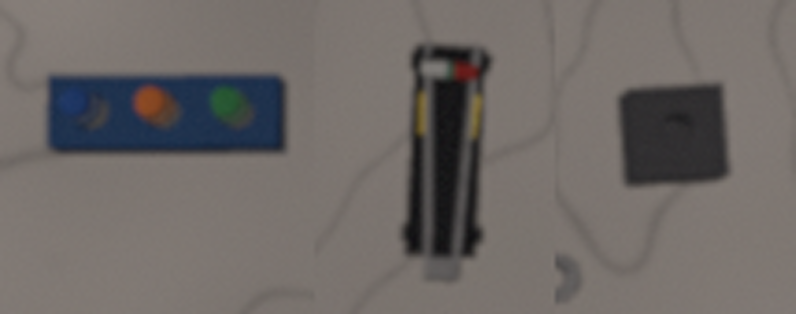

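The crop shows the orange vial in the middle hole, the tweezers pointing up the image (+x), and the pointer by the white with red at right (-y), so they are slack. The stand is turned by about 3°. Setting out.

```bash
cat >> h.py <<'E'
def plan(X,yaw):
    """shares of slide/rot to bring TCP to X (mm) pointing down, tool y at yaw (deg, half turn free)"""
    s=get_state();M=R.from_quat(s["tool_rot"]);y=np.array([np.cos(np.radians(yaw)),np.sin(np.radians(yaw)),0]);z=np.array([0,0,-1.])
    best=min(((M.inv()*R.from_matrix(np.c_[np.cross(k*y,z),k*y,z])).as_rotvec() for k in(1,-1)),key=np.linalg.norm)
    d=M.inv().apply(np.array(X)-s["tool_pos"])
    print("t",round(s["t"],2),"pos",s["tool_pos"].round(1),"w",round(s["gripper_width"],3),"grip",round(float(s["grip_force"]),1),"F",s["contact_force"].round(1),"q6",s["joint_positions"][5].round(2))
    print(" slide",(d/500).round(4).tolist(),"rot",(best/np.pi).round(4).tolist(),"mm",np.linalg.norm(d).round(1),"deg",np.degrees(np.linalg.norm(best)).round(1))
E
```

Call:
drive_tool:
  series:
    - {"slide": [0.33, -0.349, 0], "rot": [0, 0, -0.222], "fingers": 1}
    - {"slide": [0.33, -0.349, 0], "rot": [0, 0, -0.222], "fingers": 1}
    - {"slide": [0.33, -0.349, 0], "rot": [0, 0, -0.222], "fingers": 1}
    - {"slide": [0.33, -0.349, 0], "rot": [0, 0, -0.222], "fingers": 1}
    - {"slide": [0.33, -0.349, 0], "rot": [0, 0, -0.222], "fingers": 1}

```text
t: 1.8
tool_pos: [350.6, -359.1, 239.7]
tool_rot: [0.842, 0.539, 0.0, 0.0]
contact_force: [0.0, 0.0, 0.6]
gripper_width: 0.997
grip_force: 0.0
```

```bash
python3 -c "
from h import *
plan([547.5,228,200],2)"
```

```text
t 1.8 pos [ 350.6 -359.1  239.7] w 0.997 grip 0.0 F [0.  0.  0.6] q6 -0.47
 slide [1.2311, -0.1345, 0.0796] rot [0.0001, -0.0, -0.1487] mm 620.5 deg 26.8
```

Call:
drive_tool:
  series:
    - {"slide": [0.47, -0.052, 0.03], "rot": [0, 0, -0.149], "fingers": 1}
    - {"slide": [0.47, -0.052, 0.03], "rot": [0, 0, -0.149], "fingers": 1}
    - {"slide": [0.47, -0.052, 0.03], "rot": [0, 0, -0.149], "fingers": 1}
    - {"slide": [0.47, -0.052, 0.03], "rot": [0, 0, -0.149], "fingers": 1}
    - {"slide": [0.47, -0.052, 0.03], "rot": [0, 0, -0.149], "fingers": 1}

```text
t: 2.3
tool_pos: [426.6, -135.0, 224.8]
tool_rot: [0.696, 0.718, 0.0, 0.0]
contact_force: [0.5, -1.2, 0.4]
gripper_width: 0.998
grip_force: 0.0
```

```bash
python3 -c "
from h import *
plan([547.5,228,200],2)"
```

```text
t 2.3 pos [ 426.6 -135.   224.8] w 0.998 grip 0.0 F [ 0.5 -1.2  0.4] q6 -0.46
 slide [0.7179, 0.2649, 0.0498] rot [0.0003, -0.0, -0.0009] mm 383.4 deg 0.2
```

Call:
drive_tool:
  series:
    - {"slide": [0.43, 0.16, 0.03], "rot": [0, 0, 0], "fingers": 1}
    - {"slide": [0.43, 0.16, 0.03], "rot": [0, 0, 0], "fingers": 1}
    - {"slide": [0.43, 0.16, 0.03], "rot": [0, 0, 0], "fingers": 1}
    - {"slide": [0.43, 0.16, 0.03], "rot": [0, 0, 0], "fingers": 1}
    - {"slide": [0.43, 0.16, 0.03], "rot": [0, 0, 0], "fingers": 1}

```text
t: 2.8
tool_pos: [500.1, 82.9, 209.7]
tool_rot: [0.695, 0.719, 0.0, -0.0]
contact_force: [0.2, 0.3, 1.4]
gripper_width: 0.998
grip_force: 0.0
```

Call:
drive_tool:
  series:
    - {"slide": [0.285, 0.104, 0.02], "rot": [0, 0, 0], "fingers": 1}
    - {"slide": [0.285, 0.104, 0.02], "rot": [0, 0, 0], "fingers": 1}
    - {"slide": [0.285, 0.104, 0.02], "rot": [0, 0, 0], "fingers": 1}
    - {"slide": [0.285, 0.104, 0.02], "rot": [0, 0, 0], "fingers": 1}
    - {"slide": [0.285, 0.104, 0.02], "rot": [0, 0, 0], "fingers": 1}

```text
t: 3.3
tool_pos: [547.2, 224.7, 199.2]
tool_rot: [0.695, 0.719, -0.001, -0.0]
contact_force: [-0.0, -0.1, -0.2]
gripper_width: 1.003
grip_force: 0.0
```

```bash
python3 - <<'E'
from h import *
plan([547.5,228,73],2)
s=cams.capture("scene");cv2.imwrite("pics/s1.png",s)
for l in("vial","green_vial","blue_vial","rack"): print(l,[(np.round(d["at"],1).tolist(),round(d["p"],2)) for d in cams.pinpoint(l,"scene")[:2]])
hsv=cv2.cvtColor(s,cv2.COLOR_BGR2HSV);m=np.zeros(s.shape[:2],np.uint8);m[180:225,370:465]=1
# stopper/ring colours seen from the scene camera
for n,a,b in(("orange",5,18),("green",45,85)):
    k=cv2.inRange(hsv,(a,120,60),(b,255,255))*m;_,_,st,c=cv2.connectedComponentsWithStats(k)
    print(n,[(st[i].tolist(),c[i].round(1).tolist(),back("scene",c[i],86).round(1).tolist()) for i in range(1,len(c)) if st[i][4]>5])
g=get_state()["tool_pos"]
for X in([547.5,228,90],[547.5,228,42],g+[0,0,-25]): print(X,P("scene",X).round(1))
E
```

```text
t 3.3 pos [547.2 224.7 199.2] w 1.003 grip 0.0 F [-0.  -0.1 -0.2] q6 0.27
 slide [0.0067, 0.0012, 0.2524] rot [-0.0003, 0.0002, -0.0007] mm 126.2 deg 0.1
vial [([550.1, 228.4, 8.1], 0.46)]
green_vial [([552.4, 175.9, 10.1], 0.79)]
blue_vial [([550.4, 274.5, 6.8], 0.74)]
rack [([552.4, 230.0, -1.2], 0.83)]
orange [([415, 192, 10, 10, 77], [419.2, 196.2], [555.4, 226.8, 86.0]), ([414, 201, 10, 7, 36], [418.2, 204.8], [589.3, 217.7, 86.0])]
green [([392, 192, 8, 9, 65], [395.7, 196.2], [555.8, 176.8, 86.0]), ([391, 203, 9, 5, 26], [394.8, 205.3], [591.5, 169.5, 86.0])]
[547.5, 228, 90] [419.3 192.7]
[547.5, 228, 42] [416.4 211.4]
[547.27155787 222.55268468 175.06544381] [422.1 156.5]
```

Call:
drive_tool:
  series:
    - {"slide": [0.0066, 0.003, 0.1], "rot": [0, 0, 0], "fingers": 1}
    - {"slide": [0.0066, 0.003, 0.18], "rot": [0, 0, 0], "fingers": 1}
    - {"slide": [0.0066, 0.003, 0.252], "rot": [0, 0, 0], "fingers": 1}
    - {"slide": [0.0066, 0.003, 0.252], "rot": [0, 0, 0], "fingers": 0}
    - {"slide": [0.0066, 0.003, 0.252], "rot": [0, 0, 0], "fingers": -0.4}

```text
t: 4.05
tool_pos: [548.7, 226.4, 74.1]
tool_rot: [0.697, 0.717, -0.0, -0.0]
contact_force: [0.9, -0.5, 0.8]
gripper_width: 0.885
grip_force: 0.0
```

```bash
python3 - <<'E'
from h import *
plan([548.5,228,73],2)
s=cams.capture("scene");t=cams.capture("top")
c=lambda i,x,y:cv2.resize(i[y-50:y+50,x-60:x+60],None,fx=3.3,fy=3.3,interpolation=cv2.INTER_CUBIC)
cv2.imwrite("pics/grasp1.png",np.hstack([c(s,418,195),c(t,245,175)]))
E
```

```text
t 4.05 pos [548.7 226.4  74.1] w 0.885 grip 0.0 F [ 0.9 -0.5  0.8] q6 0.27
 slide [0.0032, -0.0004, 0.0022] rot [-0.0002, 0.0, -0.0018] mm 1.9 deg 0.3
```

View pics/grasp1.png

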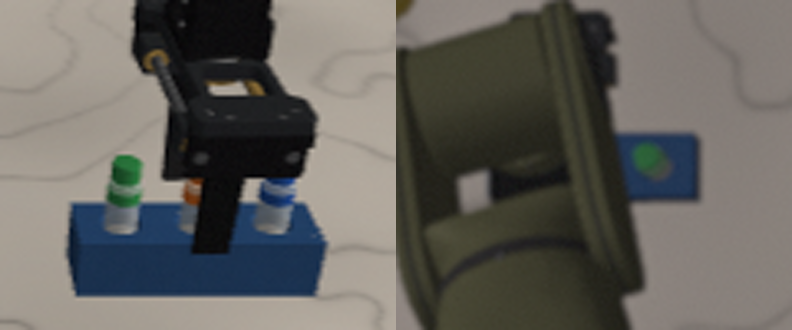

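Call:
drive_tool:
  series:
    - {"slide": [0.002, 0, 0.002], "rot": [0, 0, 0], "fingers": -1}
    - {"slide": [0.002, 0, 0.002], "rot": [0, 0, 0], "fingers": -1}
    - {"slide": [0.002, 0, 0.002], "rot": [0, 0, 0], "fingers": -1}
    - {"slide": [0.002, 0, 0.002], "rot": [0, 0, 0], "fingers": -1}
    - {"slide": [0.002, 0, 0.002], "rot": [0, 0, 0], "fingers": -1}

```text
t: 4.65
tool_pos: [548.7, 228.3, 72.8]
tool_rot: [0.696, 0.718, 0.0, 0.0]
contact_force: [-0.3, 0.0, 0.7]
gripper_width: 0.385
grip_force: 0.0
```

Call:
drive_tool:
  series:
    - {"slide": [0, 0, 0], "rot": [0, 0, 0], "fingers": -1}
    - {"slide": [0, 0, 0], "rot": [0, 0, 0], "fingers": -1}
    - {"slide": [0, 0, 0], "rot": [0, 0, 0], "fingers": -1}
    - {"slide": [0, 0, 0], "rot": [0, 0, 0], "fingers": -1}
    - {"slide": [0, 0, 0], "rot": [0, 0, 0], "fingers": -1}

```text
t: 5.15
tool_pos: [548.7, 228.2, 72.6]
tool_rot: [0.696, 0.718, -0.0, -0.0]
contact_force: [-0.1, 0.7, -1.1]
gripper_width: 0.226
grip_force: 30.0
```

Call:
drive_tool:
  series:
    - {"slide": [0, 0, -0.02], "rot": [0, 0, 0], "fingers": -1}
    - {"slide": [0, 0, -0.06], "rot": [0, 0, 0], "fingers": -1}
    - {"slide": [0, 0, -0.11], "rot": [0, 0, 0], "fingers": -1}
    - {"slide": [0, 0, -0.17], "rot": [0, 0, 0], "fingers": -1}
    - {"slide": [0, 0, -0.22], "rot": [0, 0, 0], "fingers": -1}

```text
t: 5.65
tool_pos: [548.9, 228.2, 185.0]
tool_rot: [0.696, 0.718, 0.001, 0.0]
contact_force: [0.5, -0.8, -0.7]
gripper_width: 0.227
grip_force: 30.0
```

```bash
python3 - <<'E'
from h import *
plan([537,-251,180],2)
s=cams.capture("scene");t=cams.capture("top")
for l in("green_vial","blue_vial","vial"): print(l,[(np.round(d["at"],1).tolist(),round(d["p"],2)) for d in cams.pinpoint(l,"scene")[:2]])
# stand hole: darkest blob centroid inside the stand top, both cameras
for n,i,(x,y) in(("scene",s,(205,210)),("top",t,(432,177))):
  h=cams.pinpoint("stand_hole0",n)[:1]
  print(n,[(np.round(d["at"],1),d["p"]) for d in h],[np.round(d["at"],1) for d in cams.pinpoint("stand",n)[:1]], P(n,[537,-251,42]).round(1))
cv2.imwrite("pics/stand.png",np.hstack([cv2.resize(i[y-25:y+25,x-32:x+32],(396,310),interpolation=cv2.INTER_CUBIC) for i,x,y in((s,205,215),(t,432,180))]))
E
```

```text
t 5.65 pos [548.9 228.2 185. ] w 0.227 grip 30.0 F [ 0.5 -0.8 -0.7] q6 0.27
 slide [-0.9573, -0.053, 0.0096] rot [0.0004, -0.0001, -0.0014] mm 479.4 deg 0.3
green_vial [([551.8, 175.5, 12.3], 0.78), ([550.5, 225.5, -0.6], 0.43)]
blue_vial [([550.5, 276.8, 6.3], 0.81)]
vial [([550.2, 229.7, 121.6], 0.5)]
scene [(array([ 533.8, -251.6,   38.1]), 0.93)] [array([ 538.7, -253.1,   -2.3])] [202.4 208.1]
top [(array([ 538. , -249.7,   42.8]), 0.7)] [array([ 5.361e+02, -2.517e+02,  5.000e-01])] [432.6 179.6]
```

View pics/stand.png

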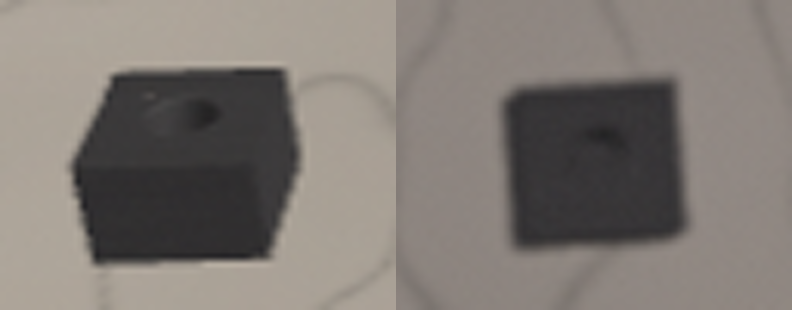

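The scene crop shows the stand's hole centred at (183,117) in the crop, about (202.2,208.5) in the image. That matches (537.5,-251). I carry the vial over, turning the fingers to close along y so that the scene camera sees the vial.

Call:
drive_tool:
  series:
    - {"slide": [-0.09, -0.005, 0], "rot": [0, 0, 0.04], "fingers": -1}
    - {"slide": [-0.18, -0.01, 0], "rot": [0, 0, 0.085], "fingers": -1}
    - {"slide": [-0.27, -0.015, 0], "rot": [0, 0, 0.13], "fingers": -1}
    - {"slide": [-0.36, -0.02, 0], "rot": [0, 0, 0.175], "fingers": -1}
    - {"slide": [-0.45, -0.025, 0], "rot": [0, 0, 0.22], "fingers": -1}

```text
t: 6.6
tool_pos: [542.3, 1.3, 181.8]
tool_rot: [0.899, 0.437, -0.001, -0.0]
contact_force: [0.4, -1.5, -0.7]
gripper_width: 0.225
grip_force: 30.0
```

```bash
python3 -c "
from h import *
plan([537,-251,160],-88)"
```

```text
t 6.6 pos [542.3   1.3 181.8] w 0.225 grip 30.0 F [ 0.4 -1.5 -0.7] q6 0.57
 slide [-0.4033, 0.3035, 0.0435] rot [-0.0002, 0.0004, 0.2769] mm 253.3 deg 49.8
```

Call:
drive_tool:
  series:
    - {"slide": [-0.075, 0.055, 0.008], "rot": [0, 0, 0.045], "fingers": -1}
    - {"slide": [-0.15, 0.11, 0.016], "rot": [0, 0, 0.09], "fingers": -1}
    - {"slide": [-0.225, 0.165, 0.024], "rot": [0, 0, 0.135], "fingers": -1}
    - {"slide": [-0.3, 0.22, 0.032], "rot": [0, 0, 0.18], "fingers": -1}
    - {"slide": [-0.36, 0.265, 0.04], "rot": [0, 0, 0.225], "fingers": -1}

```text
t: 7.1
tool_pos: [536.4, -222.8, 161.6]
tool_rot: [0.995, 0.098, -0.001, -0.0]
contact_force: [1.1, -1.0, -1.3]
gripper_width: 0.224
grip_force: 30.0
```

```bash
python3 -c "
from h import *
plan([537,-251,122],-88)"
```

```text
t 7.1 pos [ 536.4 -222.8  161.6] w 0.224 grip 30.0 F [ 1.1 -1.  -1.3] q6 0.89
 slide [-0.0097, 0.0556, 0.0791] rot [-0.0002, 0.0004, 0.0514] mm 48.6 deg 9.2
```

Call:
drive_tool:
  series:
    - {"slide": [-0.005, 0.028, 0.03], "rot": [0, 0, 0.03], "fingers": -1}
    - {"slide": [-0.0097, 0.05, 0.06], "rot": [0, 0, 0.0514], "fingers": -1}
    - {"slide": [-0.0097, 0.0556, 0.0791], "rot": [0, 0, 0.0514], "fingers": -1}
    - {"slide": [-0.0097, 0.0556, 0.0791], "rot": [0, 0, 0.0514], "fingers": -1}

```text
t: 7.5
tool_pos: [536.7, -248.1, 120.4]
tool_rot: [1.0, 0.021, -0.002, -0.001]
contact_force: [-0.7, -0.4, -1.5]
gripper_width: 0.224
grip_force: 30.0
```

```bash
python3 - <<'E'
from h import *
plan([537,-251,122],-88)
s=cams.capture("scene");cv2.imwrite("pics/hov.png",s)
for l in("vial","stand_hole0","stand"): print(l,[(np.round(d["at"],1).tolist(),round(d["p"],2)) for d in cams.pinpoint(l,"scene")[:2]])
g=get_state()["tool_pos"]
print("expected vial bottom/ring/top px",[P("scene",[g[0],g[1],g[2]-61+h]).round(1).tolist() for h in(0,64,78)])
cv2.imwrite("pics/hovc.png",cv2.resize(s[160:235,160:250],(720,600),interpolation=cv2.INTER_CUBIC))
E
```

```text
t 7.5 pos [ 536.7 -248.1  120.4] w 0.224 grip 30.0 F [-0.7 -0.4 -1.5] q6 1.0
 slide [0.0003, 0.0059, -0.0032] rot [-0.0009, 0.0013, 0.0025] mm 3.4 deg 0.5
vial [([541.3, -245.8, 54.5], 0.83), ([540.2, -253.0, 38.2], 0.34)]
stand_hole0 [([537.3, -252.8, 41.3], 0.87)]
stand [([537.1, -250.6, -0.5], 0.96)]
expected vial bottom/ring/top px [[201.8, 200.7], [196.6, 175.3], [195.4, 169.4]]
```

View pics/hovc.png

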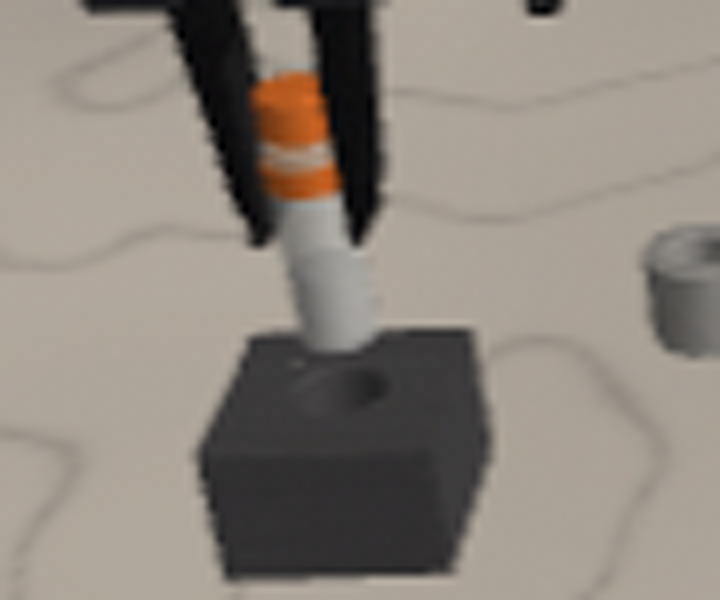

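The crop shows the vial's foot centred at (339,338) and the hole mouth at (340,392), so image (201.9,201.8) and (202.1,208.6). I check this with a silhouette fit of the stand.

```bash
python3 - <<'E'
from h import *
from scipy.optimize import minimize
s=cams.capture("scene")
def hull(pts):
    uv=np.array([P("scene",p) for p in pts]); S=8
    m=np.zeros((100*S,140*S),np.uint8); q=((uv-[140,150]+.5)*S).astype(np.float32)
    cv2.fillConvexPoly(m,cv2.convexHull(q).astype(np.int32),255); return cv2.resize(m,(140,100),interpolation=cv2.INTER_AREA)/255.
def box(p): 
    r=R.from_euler('z',p[2],degrees=True);return [r.apply([a*32,b*32,h])+[p[0],p[1],0] for a in(1,-1) for b in(1,-1) for h in(0,42)]
crop=s[150:250,140:280].astype(float)
bright=crop.max(2)
dark=np.clip((150-bright)/(150-55),0,1)   # stand is dark on a light table
ok=np.zeros_like(dark,bool); ok[40:90,35:95]=True; ok[:57,50:70]=False; ok[:, 95:]=False; ok[:52,:]&=False
ok[48:,:]|=False
f=lambda p:((hull(box(p))-dark)[ok]**2).sum()
best=min((minimize(f,[x,-251,y],method="Nelder-Mead",options=dict(initial_simplex=[[x,-251,y],[x+4,-251,y],[x,-247,y],[x,-251,y+5]])) for x in(534,538) for y in(0,4)),key=lambda r:r.fun)
print("stand fit",best.x.round(2),best.fun,"err window px",ok.sum())
def corr(uv,z): return back("scene",uv,z).round(1)
print("raw hole",corr((202.1,208.6),42),"corrected",corr((202.0,207.6),42))
plan([*best.x[:2],122],-88)
E
```

```text
Traceback (most recent call last):
  File "h.py", line 5, in P
    c=cams.get_calibration(name);E=np.array(c["extrinsics"]);q=np.array(c["mtx"])@(E[:3,:3]@np.array(X)+E[:3,3]);return q[:2]/q[2]
ValueError: time passes only in moves, steps and waits
```

```bash
sed -i 's/cams.get_calibration(name);E/cal(name);E/' h.py; cat >> h.py <<'E'
import functools
@functools.lru_cache
def cal(n): return cams.get_calibration(n)
E
cat > fit.py <<'E'
from h import *
from scipy.optimize import minimize
s=cams.capture("scene")
def hull(pts):
    uv=np.array([P("scene",p) for p in pts]); S=8
    m=np.zeros((100*S,140*S),np.uint8); q=((uv-[140,150]+.5)*S).astype(np.float32)
    cv2.fillConvexPoly(m,cv2.convexHull(q).astype(np.int32),255); return cv2.resize(m,(140,100),interpolation=cv2.INTER_AREA)/255.
def box(p):
    r=R.from_euler('z',p[2],degrees=True);return [r.apply([a*32,b*32,h])+[p[0],p[1],0] for a in(1,-1) for b in(1,-1) for h in(0,42)]
dark=np.clip((150-s[150:250,140:280].max(2).astype(float))/95,0,1)
ok=np.zeros_like(dark,bool); ok[48:90,35:95]=True; ok[:57,50:70]=False
f=lambda p:((hull(box(p))-dark)[ok]**2).sum()
best=min((minimize(f,[x,-251,y],method="Nelder-Mead",options=dict(maxfev=150,initial_simplex=[[x,-251,y],[x+4,-251,y],[x,-247,y],[x,-251,y+5]])) for x in(534,538) for y in(0,4)),key=lambda r:r.fun)
print("stand fit",best.x.round(2),best.fun,"window px",ok.sum())
print("raw hole",back("scene",(202.1,208.6),42).round(1),"corrected",back("scene",(202.0,207.6),42).round(1))
plan([537,-251,122],-88)
E
timeout 200 python3 fit.py
```

```text
stand fit [ 537.04 -252.43    4.24] 7.073505246756788 window px 2340
raw hole [ 539.  -251.2   42. ] corrected [ 534.8 -252.6   42. ]
t 7.8 pos [ 538.7 -248.4  124.1] w 0.228 grip 30.0 F [ 0.2  0.6 -0.1] q6 1.01
 slide [-0.0037, 0.0051, 0.0043] rot [0.0003, -0.0004, 0.0026] mm 3.8 deg 0.5
```

Call:
drive_tool:
  series:
    - {"slide": [-0.0034, 0.0072, 0.015], "rot": [0, 0, 0.0026], "fingers": -1}
    - {"slide": [-0.0034, 0.0072, 0.028], "rot": [0, 0, 0.0026], "fingers": -1}
    - {"slide": [-0.0034, 0.0072, 0.028], "rot": [0, 0, 0.0026], "fingers": -1}
    - {"slide": [-0.0034, 0.0072, 0.028], "rot": [0, 0, 0.0026], "fingers": -1}

```text
t: 8.2
tool_pos: [536.2, -252.2, 108.5]
tool_rot: [1.0, 0.017, -0.0, -0.0]
contact_force: [-0.9, -0.0, -1.3]
gripper_width: 0.221
grip_force: 30.0
```

```bash
python3 - <<'E'
from h import *
plan([537,-252,110],-88)
s=cams.capture("scene")
plan([537,-252,110],-88)
g=get_state()["tool_pos"]
print("expected vial bottom/ring/top px",[P("scene",[g[0],g[1],g[2]-60.6+h]).round(1).tolist() for h in(0,64,78)])
cv2.imwrite("pics/hovd.png",cv2.resize(s[165:225,170:242],(720,600),interpolation=cv2.INTER_CUBIC))
E
```

```text
t 8.2 pos [ 536.2 -252.2  108.5] w 0.221 grip 30.0 F [-0.9 -0.  -1.3] q6 1.01
 slide [0.0016, -0.0004, -0.0031] rot [-0.0002, 0.0003, -0.0004] mm 1.8 deg 0.1
t 8.25 pos [ 536.4 -252.4  108.9] w 0.224 grip 30.0 F [ 0.8  0.5 -0.8] q6 1.01
 slide [0.0012, -0.0007, -0.0023] rot [-0.0001, 0.0001, -0.0004] mm 1.3 deg 0.1
expected vial bottom/ring/top px [[201.4, 205.7], [196.3, 180.8], [195.1, 175.0]]
```

View pics/hovd.png

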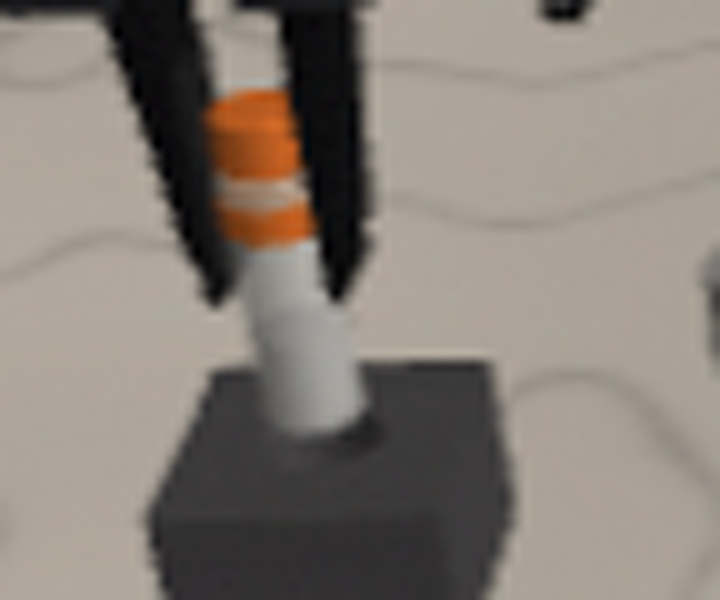

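The foot is centred at about (314,413) in the crop, and the hole shows more at its right, with its right edge at 385. So the vial must go about 2 mm towards +y. Correcting and starting the insertion.

Call:
drive_tool:
  series:
    - {"slide": [0, -0.0034, 0], "rot": [0, 0, 0], "fingers": -1}
    - {"slide": [0, -0.0034, 0.008], "rot": [0, 0, 0], "fingers": -1}
    - {"slide": [0, -0.0034, 0.014], "rot": [0, 0, 0], "fingers": -1}
    - {"slide": [0, -0.0034, 0.02], "rot": [0, 0, 0], "fingers": -1}
    - {"slide": [0, -0.0034, 0.02], "rot": [0, 0, 0], "fingers": -1}

```text
t: 8.75
tool_pos: [536.1, -250.5, 98.3]
tool_rot: [1.0, 0.017, -0.001, -0.0]
contact_force: [0.5, -0.6, -0.4]
gripper_width: 0.226
grip_force: 30.0
```

```bash
python3 -c "
from h import *
plan([537,-250.3,73],-88);print(get_state()['torque'].round(2))"
```

```text
t 8.75 pos [ 536.1 -250.5   98.3] w 0.226 grip 30.0 F [ 0.5 -0.6 -0.4] q6 1.01
 slide [0.0019, -0.0003, 0.0506] rot [-0.0002, 0.0003, -0.0004] mm 25.3 deg 0.1
[ 0.01 -0.01  0.01]
```

No force with the underside about 4 mm below the mouth, so it is entering. Lowering further.

Call:
drive_tool:
  series:
    - {"slide": [0, 0, 0.008], "rot": [0, 0, 0], "fingers": -1}
    - {"slide": [0, 0, 0.016], "rot": [0, 0, 0], "fingers": -1}
    - {"slide": [0, 0, 0.024], "rot": [0, 0, 0], "fingers": -1}
    - {"slide": [0, 0, 0.024], "rot": [0, 0, 0], "fingers": -1}

```text
t: 9.15
tool_pos: [536.1, -250.5, 86.2]
tool_rot: [1.0, 0.017, -0.001, -0.0]
contact_force: [-0.1, -0.2, -0.1]
gripper_width: 0.226
grip_force: 30.0
```

```bash
python3 -c "
from h import *
plan([537,-250.3,73],-88);print(get_state()['torque'].round(2))"
```

```text
t 9.15 pos [ 536.1 -250.5   86.2] w 0.226 grip 30.0 F [-0.1 -0.2 -0.1] q6 1.01
 slide [0.0018, -0.0004, 0.0265] rot [-0.0002, 0.0003, -0.0004] mm 13.3 deg 0.1
[ 0.   -0.01 -0.02]
```

Call:
drive_tool:
  series:
    - {"slide": [0, 0, 0.01], "rot": [0, 0, 0], "fingers": -1}
    - {"slide": [0, 0, 0.018], "rot": [0, 0, 0], "fingers": -1}
    - {"slide": [0, 0, 0.024], "rot": [0, 0, 0], "fingers": -1}
    - {"slide": [0, 0, 0.026], "rot": [0, 0, 0], "fingers": -1}
    - {"slide": [0, 0, 0.027], "rot": [0, 0, 0], "fingers": -1}

```text
t: 9.65
tool_pos: [536.4, -250.6, 73.4]
tool_rot: [1.0, 0.017, -0.0, -0.0]
contact_force: [-0.7, -0.2, 0.1]
gripper_width: 0.226
grip_force: 30.0
```

Call:
drive_tool:
  series:
    - {"slide": [0, 0, 0], "rot": [0, 0, 0], "fingers": -1}
    - {"slide": [0, 0, 0.001], "rot": [0, 0, 0], "fingers": -1}

```text
t: 9.85
tool_pos: [536.7, -250.8, 73.4]
tool_rot: [1.0, 0.017, 0.0, 0.0]
contact_force: [0.3, 0.5, -0.1]
gripper_width: 0.228
grip_force: 30.0
```

Call:
drive_tool:
  series:
    - {"slide": [0, 0, 0.001], "rot": [0, 0, 0], "fingers": -1}
    - {"slide": [0, 0, 0.0025], "rot": [0, 0, 0], "fingers": -1}
    - {"slide": [0, 0, 0.0025], "rot": [0, 0, 0], "fingers": -1}
    - {"slide": [0, 0, 0.0025], "rot": [0, 0, 0], "fingers": -1}

```text
t: 10.25
tool_pos: [536.8, -250.8, 72.6]
tool_rot: [1.0, 0.017, 0.0, 0.0]
contact_force: [-1.2, 0.7, 4.7]
gripper_width: 0.225
grip_force: 30.0
```

Contact at 72.6 mm, exactly the seated height. Releasing and rising.

Call:
drive_tool:
  series:
    - {"slide": [0, 0, 0], "rot": [0, 0, 0], "fingers": 0.5}
    - {"slide": [0, 0, 0], "rot": [0, 0, 0], "fingers": 0.5}
    - {"slide": [0, 0, 0], "rot": [0, 0, 0], "fingers": 0.5}
    - {"slide": [0, 0, 0], "rot": [0, 0, 0], "fingers": 0.5}
    - {"slide": [0, 0, 0], "rot": [0, 0, 0], "fingers": 0.5}

```text
t: 10.75
tool_pos: [536.4, -250.7, 71.6]
tool_rot: [1.0, 0.017, -0.0, -0.0]
contact_force: [1.1, -0.1, -0.0]
gripper_width: 0.589
grip_force: 0.0
```

Call:
drive_tool:
  series:
    - {"slide": [0, 0, -0.04], "rot": [0, 0, 0], "fingers": 0.5}
    - {"slide": [0, 0, -0.1], "rot": [0, 0, 0], "fingers": 0.5}
    - {"slide": [0, 0, -0.16], "rot": [0, 0, 0], "fingers": 0.5}
    - {"slide": [0, 0, -0.2], "rot": [0, 0, 0], "fingers": 0.5}

```text
t: 11.15
tool_pos: [537.2, -251.1, 174.3]
tool_rot: [1.0, 0.017, 0.001, 0.001]
contact_force: [0.9, 0.1, 0.1]
gripper_width: 0.75
grip_force: 0.0
```

```bash
python3 - <<'E'
from h import *
plan([547,-31,140],-92.5)
s=cams.capture("scene")
for l in("vial","green_vial","blue_vial","tweezers","tips","gauge","rest"): print(l,[(np.round(d["at"],1).tolist(),round(d["p"],2)) for d in cams.pinpoint(l,"scene")[:2]])
hsv=cv2.cvtColor(s,cv2.COLOR_BGR2HSV)
m=np.zeros(s.shape[:2],np.uint8);m[170:215,180:225]=1
k=cv2.inRange(hsv,(5,120,60),(18,255,255))*m;print("orange px",cv2.connectedComponentsWithStats(k)[2:],"expect top",P("scene",[536.8,-250.8,90]),P("scene",[536.8,-250.8,76]))
cv2.imwrite("pics/tw.png",cv2.resize(s[165:255,170:320],(800,480),interpolation=cv2.INTER_CUBIC))
E
```

```text
t 11.15 pos [ 537.2 -251.1  174.3] w 0.75 grip 0.0 F [0.9 0.1 0.1] q6 1.01
 slide [0.0342, -0.4394, 0.0681] rot [0.0004, -0.0008, 0.0246] mm 223.0 deg 4.4
vial [([537.8, -250.6, 12.1], 0.59)]
green_vial [([551.1, 175.7, 10.5], 0.57)]
blue_vial []
tweezers [([546.6, -32.5, 35.1], 0.7), ([537.8, -253.2, 36.2], 0.69)]
tips [([597.2, -32.5, 39.2], 0.93), ([535.1, -253.7, 37.1], 0.62)]
gauge [([575.9, -32.1, 49.0], 0.62)]
rest [([545.5, -31.1, -0.4], 0.88)]
orange px (array([[     0,      0,    640,    400, 255887],
       [   195,    188,      9,     10,     74],
       [   195,    198,     11,      6,     39]], dtype=int32), array([[319.55296674, 199.50179571],
       [199.02702703, 192.52702703],
       [200.56410256, 200.94871795]])) expect top [198.75680215 189.74826742] [199.88187612 195.21031008]
```

View pics/tw.png

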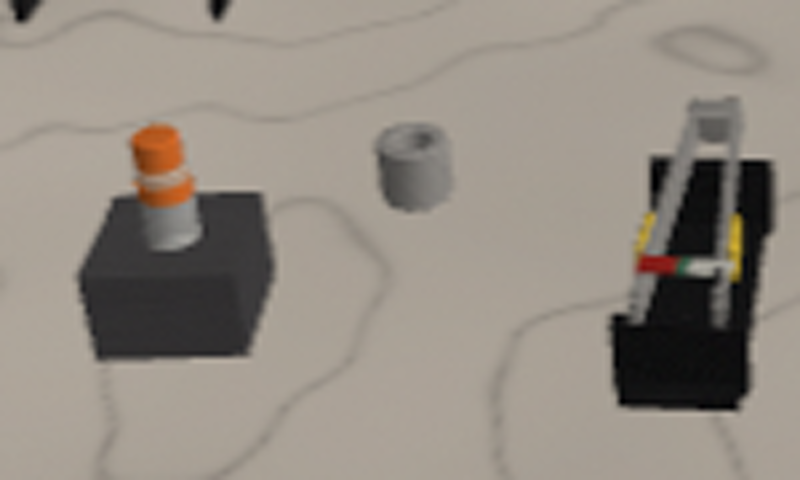

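The picture shows the orange vial standing in the stand at (170,190) and the tweezers on the rest at (690,265). The pointer is by the white (730,268), so they are slack. The bystander vials are unchanged. On to the tweezers.

Call:
drive_tool:
  series:
    - {"slide": [0.007, -0.09, 0], "rot": [0, 0, 0.01], "fingers": 0.8}
    - {"slide": [0.014, -0.18, 0], "rot": [0, 0, 0.0246], "fingers": 0.8}
    - {"slide": [0.02, -0.27, 0.02], "rot": [0, 0, 0.0246], "fingers": 0.8}
    - {"slide": [0.027, -0.36, 0.04], "rot": [0, 0, 0.0246], "fingers": 0.8}
    - {"slide": [0.033, -0.438, 0.068], "rot": [0, 0, 0.0246], "fingers": 0.8}

```text
t: 12.05
tool_pos: [545.2, -29.3, 137.0]
tool_rot: [1.0, -0.022, -0.0, -0.0]
contact_force: [1.4, -0.0, -0.6]
gripper_width: 0.898
grip_force: 0.0
```

Call:
drive_tool:
  series:
    - {"slide": [0, 0, 0], "rot": [0, 0, 0], "fingers": 0.3}
    - {"slide": [0, 0, 0], "rot": [0, 0, 0], "fingers": 0.3}

```text
t: 12.25
tool_pos: [544.8, -30.5, 136.4]
tool_rot: [1.0, -0.021, -0.001, 0.0]
contact_force: [-0.6, -1.0, 0.7]
gripper_width: 0.787
grip_force: 0.0
```

```bash
python3 - <<'E'
from h import *
plan([547,-31.3,49],-92.3)
s=cams.capture("scene");cv2.imwrite("pics/tw2.png",s)
for l in("tweezers","tips"): print(l,[(np.round(d["at"],1).tolist(),round(d["p"],2)) for d in cams.pinpoint(l,"scene")[:1]])
hsv=cv2.cvtColor(s,cv2.COLOR_BGR2HSV);m=np.zeros(s.shape[:2],np.uint8);m[195:225,280:320]=1
k=cv2.inRange(hsv,(20,100,60),(35,255,255))*m;_,_,st,c=cv2.connectedComponentsWithStats(k)
for i in range(1,len(c)): print("yellow",st[i].tolist(),c[i].round(1),back("scene",c[i],45).round(1))
r=R.from_euler('z',-2.3,degrees=True)
print("expected plates",[P("scene",r.apply([0,a*20.5,8])+[547,-31.3,35]).round(1) for a in(1,-1)])
E
```

```text
t 12.25 pos [544.8 -30.5 136.4] w 0.787 grip 0.0 F [-0.6 -1.   0.7] q6 1.46
 slide [0.0049, 0.0013, 0.1749] rot [0.0001, 0.0008, -0.0004] mm 87.5 deg 0.2
tweezers [([546.8, -30.2, 36.4], 0.82)]
tips []
yellow [289, 205, 4, 8, 14] [290.4 208.4] [541.5 -51.1  45. ]
yellow [306, 205, 3, 13, 26] [307.5 210.9] [551.5 -12.6  45. ]
expected plates [array([308.3, 210.7]), array([290. , 210.3])]
```

Call:
drive_tool:
  series:
    - {"slide": [0.0015, 0.0022, 0.05], "rot": [0, 0, 0], "fingers": 0.3}
    - {"slide": [0.0015, 0.0022, 0.1], "rot": [0, 0, 0], "fingers": 0.3}
    - {"slide": [0.0015, 0.0022, 0.14], "rot": [0, 0, 0], "fingers": 0.3}
    - {"slide": [0.0015, 0.0022, 0.175], "rot": [0, 0, 0], "fingers": 0.3}
    - {"slide": [0.0015, 0.0022, 0.175], "rot": [0, 0, 0], "fingers": 0.3}

```text
t: 12.9
tool_pos: [544.4, -33.5, 47.9]
tool_rot: [1.0, -0.023, -0.002, -0.0]
contact_force: [-1.1, 0.4, -0.1]
gripper_width: 0.651
grip_force: 0.0
```

Call:
drive_tool:
  series:
    - {"slide": [0, 0, 0], "rot": [0, 0, 0], "fingers": 0}
    - {"slide": [0, 0, 0], "rot": [0, 0, 0], "fingers": -0.1}
    - {"slide": [0, 0, 0], "rot": [0, 0, 0], "fingers": -0.1}

```text
t: 13.2
tool_pos: [547.4, -32.9, 51.9]
tool_rot: [1.0, -0.022, 0.001, 0.0]
contact_force: [0.9, 0.3, 1.5]
gripper_width: 0.475
grip_force: 0.0
```

```bash
python3 -c "
from h import *
plan([546,-31.6,49],-92.3)"
```

```text
t 13.2 pos [547.4 -32.9  51.9] w 0.475 grip 0.0 F [0.9 0.3 1.5] q6 1.46
 slide [-0.0029, -0.0024, 0.0057] rot [0.0001, -0.0008, -0.0012] mm 3.4 deg 0.3
```

Call:
drive_tool:
  series:
    - {"slide": [-0.0025, -0.002, 0.005], "rot": [0, 0, 0], "fingers": -0.1}
    - {"slide": [-0.0025, -0.002, 0.005], "rot": [0, 0, 0], "fingers": -0.1}
    - {"slide": [-0.0025, -0.002, 0.005], "rot": [0, 0, 0], "fingers": -0.1}
    - {"slide": [-0.0025, -0.002, 0.005], "rot": [0, 0, 0], "fingers": -0.1}

```text
t: 13.6
tool_pos: [545.1, -31.3, 47.9]
tool_rot: [1.0, -0.022, 0.0, 0.0]
contact_force: [-0.1, 0.6, 0.2]
gripper_width: 0.449
grip_force: 0.0
```

Call:
drive_tool:
  series:
    - {"slide": [0, 0, 0], "rot": [0, 0, 0], "fingers": -0.15}
    - {"slide": [0, 0, 0], "rot": [0, 0, 0], "fingers": -0.2}
    - {"slide": [0, 0, 0], "rot": [0, 0, 0], "fingers": -0.25}
    - {"slide": [0, 0, 0], "rot": [0, 0, 0], "fingers": -0.3}
    - {"slide": [0, 0, 0], "rot": [0, 0, 0], "fingers": -0.35}

```text
t: 14.1
tool_pos: [545.1, -31.4, 47.9]
tool_rot: [1.0, -0.022, 0.0, 0.0]
contact_force: [-0.2, 0.2, -0.8]
gripper_width: 0.334
grip_force: 8.3
```

Call:
drive_tool:
  series:
    - {"slide": [0, 0, 0], "rot": [0, 0, 0], "fingers": -0.35}
    - {"slide": [0, 0, 0], "rot": [0, 0, 0], "fingers": -0.35}
    - {"slide": [0, 0, 0], "rot": [0, 0, 0], "fingers": -0.35}

```text
t: 14.4
tool_pos: [545.2, -31.4, 47.9]
tool_rot: [1.0, -0.022, 0.0, 0.0]
contact_force: [-0.1, -0.6, 0.4]
gripper_width: 0.327
grip_force: 9.0
```

```bash
python3 -c "
from h import *
plan([546,-31.6,49],-92.3);print(get_state()['torque'].round(2))"
```

```text
t 14.4 pos [545.2 -31.4  47.9] w 0.327 grip 9.0 F [-0.1 -0.6  0.4] q6 1.46
 slide [0.0017, 0.0004, -0.0022] rot [0.0, -0.0, -0.0011] mm 1.4 deg 0.2
[ 0.02  0.04 -0.01]
```

Gripped at 31.1 mm and 9 N, as it should be for about 0.10. Lifting gently.

Call:
drive_tool:
  series:
    - {"slide": [0, 0, -0.005], "rot": [0, 0, 0], "fingers": -0.35}
    - {"slide": [0, 0, -0.015], "rot": [0, 0, 0], "fingers": -0.35}
    - {"slide": [0, 0, -0.03], "rot": [0, 0, 0], "fingers": -0.35}
    - {"slide": [0, 0, -0.045], "rot": [0, 0, 0], "fingers": -0.35}
    - {"slide": [0, 0, -0.06], "rot": [0, 0, 0], "fingers": -0.35}

```text
t: 14.9
tool_pos: [545.4, -31.4, 78.9]
tool_rot: [1.0, -0.022, 0.0, 0.0]
contact_force: [-0.4, -0.6, -1.2]
gripper_width: 0.324
grip_force: 8.6
```

Call:
drive_tool:
  series:
    - {"slide": [0, 0, -0.02], "rot": [0, 0, 0], "fingers": -0.35}
    - {"slide": [0, 0, -0.045], "rot": [0, 0, 0], "fingers": -0.35}
    - {"slide": [0, 0, -0.075], "rot": [0, 0, 0], "fingers": -0.35}
    - {"slide": [0, 0, -0.105], "rot": [0, 0, 0], "fingers": -0.35}
    - {"slide": [0, 0, -0.13], "rot": [0, 0, 0], "fingers": -0.35}

```text
t: 15.4
tool_pos: [545.6, -31.4, 145.0]
tool_rot: [1.0, -0.022, 0.001, 0.0]
contact_force: [-0.4, 0.2, -0.7]
gripper_width: 0.323
grip_force: 8.6
```

```bash
python3 - <<'E'
from h import *
plan([487.5-1.5,-248.7,155],-92.3)
s=cams.capture("scene")
for l in("tweezers","tips","gauge","vial","green_vial","blue_vial"): print(l,[(np.round(d["at"],1).tolist(),round(d["p"],2)) for d in cams.pinpoint(l,"scene")[:1]])
cv2.imwrite("pics/lift.png",cv2.resize(s[130:250,180:330],(750,600),interpolation=cv2.INTER_CUBIC))
E
```

```text
t 15.4 pos [545.6 -31.4 145. ] w 0.323 grip 8.6 F [-0.4  0.2 -0.7] q6 1.46
 slide [-0.1002, 0.4393, -0.0202] rot [0.0001, -0.0006, -0.0011] mm 225.5 deg 0.2
tweezers [([549.1, -23.1, 133.9], 0.62)]
tips [([596.9, -27.2, 135.2], 0.73)]
gauge [([574.4, -24.8, 147.1], 0.68)]
vial [([538.4, -249.5, 10.6], 0.62)]
green_vial [([550.9, 180.1, 12.6], 0.67)]
blue_vial [([550.8, 225.7, 0.6], 0.74)]
```

View pics/lift.png

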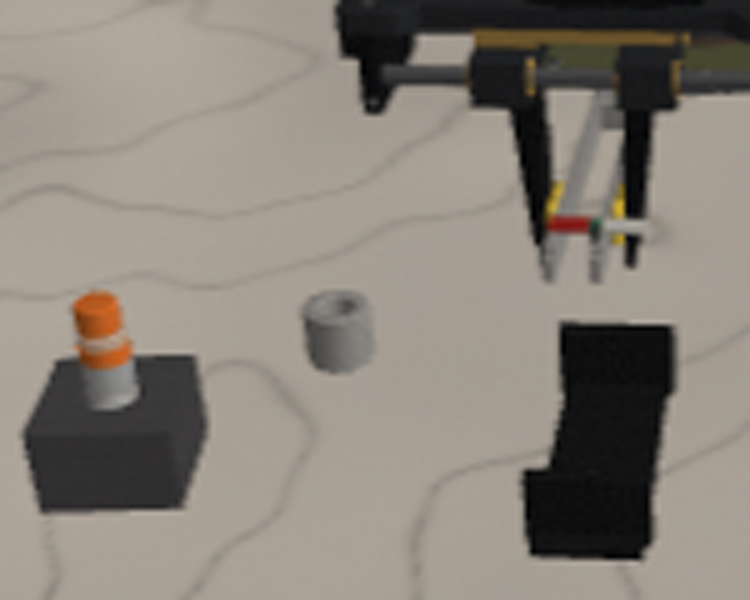

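The tweezers are lifted clear and look level. The pointer is at the green (597,227), the tips are at crop (571,280), and the vial is seated. Carrying them over smoothly.

Call:
drive_tool:
  series:
    - {"slide": [-0.006, 0.025, 0], "rot": [0, 0, 0], "fingers": -0.35}
    - {"slide": [-0.015, 0.07, 0], "rot": [0, 0, 0], "fingers": -0.35}
    - {"slide": [-0.03, 0.13, 0], "rot": [0, 0, 0], "fingers": -0.35}
    - {"slide": [-0.045, 0.19, 0], "rot": [0, 0, 0], "fingers": -0.35}
    - {"slide": [-0.058, 0.25, 0], "rot": [0, 0, 0], "fingers": -0.35}

```text
t: 16.25
tool_pos: [509.5, -156.5, 142.2]
tool_rot: [1.0, -0.022, -0.001, -0.0]
contact_force: [0.7, 0.1, -0.4]
gripper_width: 0.323
grip_force: 8.6
```

Call:
drive_tool:
  series:
    - {"slide": [-0.012, 0.055, 0], "rot": [0, 0, 0], "fingers": -0.35}
    - {"slide": [-0.023, 0.1, 0], "rot": [0, 0, 0], "fingers": -0.35}
    - {"slide": [-0.033, 0.14, 0], "rot": [0, 0, 0], "fingers": -0.35}
    - {"slide": [-0.04, 0.17, 0], "rot": [0, 0, 0], "fingers": -0.35}
    - {"slide": [-0.042, 0.185, 0], "rot": [0, 0, 0], "fingers": -0.35}

```text
t: 16.75
tool_pos: [484.9, -247.9, 142.5]
tool_rot: [1.0, -0.023, -0.0, -0.0]
contact_force: [0.3, 0.5, -0.7]
gripper_width: 0.325
grip_force: 8.6
```

Call:
drive_tool:
  series:
    - {"slide": [0, 0, 0], "rot": [0, 0, 0], "fingers": -0.35}
    - {"slide": [0, 0, 0], "rot": [0, 0, 0], "fingers": -0.35}
    - {"slide": [0, 0, 0], "rot": [0, 0, 0], "fingers": -0.35}
    - {"slide": [0, 0, 0], "rot": [0, 0, 0], "fingers": -0.35}

```text
t: 17.15
tool_pos: [485.9, -245.8, 142.8]
tool_rot: [1.0, -0.021, -0.0, -0.0]
contact_force: [0.0, -0.3, -1.8]
gripper_width: 0.326
grip_force: 8.6
```

```bash
python3 - <<'E'
from h import *
print("lift tips px exp",P("scene",[596.7,-33.4,132]).round(1),"seen 293.8,185.6")
plan([486.2,-248.7,137],-92.3)
s=cams.capture("scene");t=cams.capture("top")
for n in("scene","top"):
  for l in("tweezers","tips","gauge","vial"): print(n,l,[(np.round(d["at"],1).tolist(),round(d["p"],2)) for d in cams.pinpoint(l,n)[:1]])
g=get_state()["tool_pos"]
for X in(g+[51,-2.1,-12.9],[537.2,-250.8,90]): print(X.__class__.__name__,P("scene",X).round(1),P("top",X).round(1))
cv2.imwrite("pics/over.png",np.hstack([cv2.resize(s[130:220,150:240],(400,400),interpolation=cv2.INTER_CUBIC),cv2.resize(t[150:240,390:480],(400,400),interpolation=cv2.INTER_CUBIC)]))
E
```

```text
lift tips px exp [294.9 186.9] seen 293.8,185.6
t 17.15 pos [ 485.9 -245.8  142.8] w 0.326 grip 8.6 F [ 0.  -0.3 -1.8] q6 1.05
 slide [0.0008, 0.0059, 0.0117] rot [-0.0001, 0.0, -0.0007] mm 6.5 deg 0.1
scene tweezers [([489.2, -238.5, 130.3], 0.83)]
scene tips [([537.9, -242.2, 133.5], 0.58)]
scene gauge [([514.8, -239.6, 146.8], 0.78)]
scene vial [([549.8, 179.6, 11.3], 0.67)]
top tweezers []
top tips []
top gauge [([547.0, 177.2, 9.6], 0.54)]
top vial []
ndarray [196.5 173.6] [440.1 175.2]
list [198.7 189.8] [437.  177.1]
```

View pics/over.png

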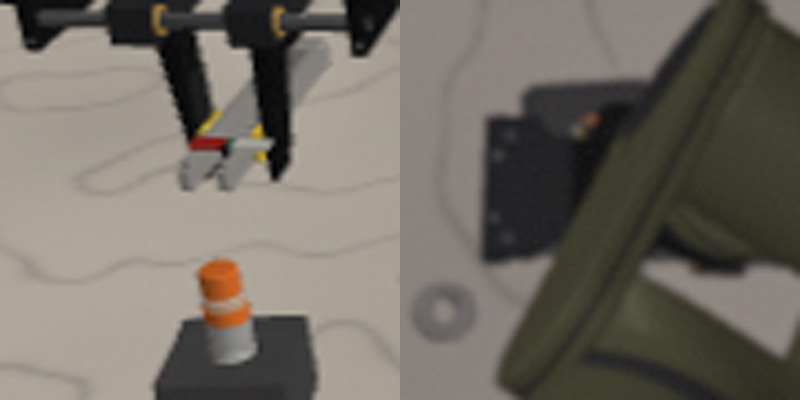

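The left half shows the tips at about (206,188) over the stopper (217,268) with the pointer on the green band (235,146). The top view is mostly hidden by the arm. I check the pitch against projections of the tail.

```bash
python3 - <<'E'
from h import *
plan([486.2,-247.2,134],-92.3)
g=get_state()["tool_pos"]; o=g+[1.5,0,-12.9]
for yaw in(-2.3,-4):
 for pit in(-4,-2,0,2):
  r=R.from_euler('zy',[yaw,-pit],degrees=True)
  f=lambda p:((P("scene",o+r.apply(p))-[150,130]+.5)*400/90).round(0).tolist()
  print(yaw,pit,"(pit>0: tips up) tail end top",f([-100,0,16]),"tail end bottom",f([-117,0,0]),"tip bottom",f([48,0,0]),"gauge",f([29,0,17]))
E
```

```text
t 17.65 pos [ 485.7 -246.5  142.9] w 0.323 grip 8.6 F [ 1.   0.6 -0.9] q6 1.05
 slide [0.0011, 0.0014, 0.0178] rot [-0.0, -0.0, -0.0011] mm 8.9 deg 0.2
-2.3 -4 (pit>0: tips up) tail end top [292.0, 32.0] tail end bottom [305.0, 45.0] tip bottom [211.0, 200.0] gauge [217.0, 150.0]
-2.3 -2 (pit>0: tips up) tail end top [293.0, 38.0] tail end bottom [306.0, 51.0] tip bottom [211.0, 197.0] gauge [217.0, 148.0]
-2.3 0 (pit>0: tips up) tail end top [294.0, 43.0] tail end bottom [308.0, 58.0] tip bottom [210.0, 194.0] gauge [217.0, 145.0]
-2.3 2 (pit>0: tips up) tail end top [296.0, 49.0] tail end bottom [309.0, 65.0] tip bottom [210.0, 191.0] gauge [217.0, 143.0]
-4 -4 (pit>0: tips up) tail end top [297.0, 33.0] tail end bottom [311.0, 45.0] tip bottom [209.0, 200.0] gauge [215.0, 150.0]
-4 -2 (pit>0: tips up) tail end top [298.0, 38.0] tail end bottom [312.0, 51.0] tip bottom [208.0, 197.0] gauge [215.0, 147.0]
-4 0 (pit>0: tips up) tail end top [300.0, 43.0] tail end bottom [314.0, 58.0] tip bottom [207.0, 194.0] gauge [215.0, 145.0]
-4 2 (pit>0: tips up) tail end top [301.0, 49.0] tail end bottom [315.0, 65.0] tip bottom [207.0, 191.0] gauge [215.0, 143.0]
```

Call:
drive_tool:
  series:
    - {"slide": [0.001, 0.0014, 0.006], "rot": [0, 0, 0], "fingers": -0.35}
    - {"slide": [0.001, 0.0014, 0.012], "rot": [0, 0, 0], "fingers": -0.35}
    - {"slide": [0.001, 0.0014, 0.018], "rot": [0, 0, 0], "fingers": -0.35}
    - {"slide": [0.001, 0.0014, 0.018], "rot": [0, 0, 0], "fingers": -0.35}
    - {"slide": [0.001, 0.0014, 0.018], "rot": [0, 0, 0], "fingers": -0.35}

```text
t: 18.15
tool_pos: [486.0, -247.1, 133.6]
tool_rot: [1.0, -0.022, -0.0, -0.0]
contact_force: [-0.8, -0.3, -0.5]
gripper_width: 0.322
grip_force: 8.6
```

Call:
drive_tool:
  series:
    - {"slide": [0, 0, 0], "rot": [0, 0, 0], "fingers": -0.35}
    - {"slide": [0, 0, 0], "rot": [0, 0, 0], "fingers": -0.35}
    - {"slide": [0, 0, 0], "rot": [0, 0, 0], "fingers": -0.35}
    - {"slide": [0, 0, 0], "rot": [0, 0, 0], "fingers": -0.35}
    - {"slide": [0, 0, 0], "rot": [0, 0, 0], "fingers": -0.35}

```text
t: 18.65
tool_pos: [486.2, -247.2, 133.9]
tool_rot: [1.0, -0.022, 0.0, 0.0]
contact_force: [-0.5, -0.4, -1.2]
gripper_width: 0.326
grip_force: 8.6
```

```bash
python3 - <<'E'
from h import *
plan([486.2,-247.2,134],-92.3)
s=cams.capture("scene")
for l in("tweezers","tips","gauge","vial","stand_hole0","green_vial","blue_vial"): print(l,[(np.round(d["at"],1).tolist(),round(d["p"],2)) for d in cams.pinpoint(l,"scene")[:2]])
g=get_state()["tool_pos"]; r=R.from_euler('z',-4,degrees=True)
print("expected tip px",P("scene",g+[1.5,0,-12.9]+r.apply([48,0,0])).round(1),"stopper",P("scene",[537.2,-250.8,90]).round(1))
# gauge row profile: colours along strip
c=P("scene",g+[1.5,0,-12.9]+r.apply([29,0,17])).round().astype(int)
for v in range(c[1]-2,c[1]+4): print(v,[tuple(int(k) for k in s[v,u]) for u in range(c[0]-8,c[0]+11)])
E
```

```text
t 18.65 pos [ 486.2 -247.2  133.9] w 0.326 grip 8.6 F [-0.5 -0.4 -1.2] q6 1.05
 slide [0.0, 0.0, -0.0001] rot [0.0, -0.0, -0.0011] mm 0.1 deg 0.2
tweezers []
tips [([539.4, -245.0, 122.0], 0.82)]
gauge [([515.9, -238.8, 138.8], 0.88)]
vial [([538.4, -254.5, 9.3], 0.58)]
stand_hole0 [([537.7, -252.5, 40.1], 0.69), ([517.8, -240.2, 138.5], 0.29)]
green_vial [([550.8, 179.9, 12.1], 0.78)]
blue_vial [([553.5, 274.4, 5.8], 0.82)]
expected tip px [196.5 177. ] stopper [198.7 189.8]
164 [(150, 160, 170), (122, 131, 138), (13, 13, 13), (18, 17, 46), (22, 45, 100), (62, 81, 130), (95, 99, 128), (97, 101, 130), (99, 104, 132), (99, 104, 133), (98, 102, 131), (102, 108, 124), (111, 121, 115), (121, 128, 128), (125, 130, 135), (105, 117, 123), (62, 111, 125), (41, 138, 164), (46, 145, 172)]
165 [(150, 161, 170), (130, 139, 147), (65, 69, 83), (22, 25, 100), (25, 29, 132), (25, 30, 133), (26, 29, 133), (26, 30, 133), (28, 31, 133), (27, 31, 134), (46, 60, 111), (68, 90, 52), (86, 106, 79), (128, 141, 133), (152, 161, 164), (152, 160, 163), (152, 160, 163), (151, 160, 163), (151, 159, 162)]
166 [(
[... 546 characters left out ...]
24, 126), (117, 123, 125), (121, 127, 130), (127, 134, 136)]
168 [(143, 153, 161), (136, 144, 152), (123, 127, 132), (121, 124, 128), (124, 128, 132), (123, 128, 132), (121, 126, 129), (122, 126, 128), (122, 126, 129), (102, 105, 108), (30, 30, 31), (83, 86, 88), (122, 127, 130), (125, 129, 133), (123, 127, 132), (122, 126, 129), (107, 122, 127), (63, 119, 135), (42, 141, 167)]
169 [(146, 155, 163), (130, 137, 141), (121, 125, 128), (124, 129, 132), (123, 127, 131), (122, 125, 130), (122, 126, 129), (122, 126, 129), (115, 119, 122), (91, 94, 96), (92, 95, 96), (121, 125, 128), (125, 129, 133), (124, 128, 131), (123, 127, 130), (122, 127, 130), (107, 120, 126), (61, 110, 124), (51, 133, 154)]
```

Everything is in place. The gauge pixels put the pointer in the green but nearer its red side, so I ease the squeeze by about 0.7 mm and recheck.

Call:
drive_tool:
  series:
    - {"slide": [0, 0, 0], "rot": [0, 0, 0], "fingers": -0.335}
    - {"slide": [0, 0, 0], "rot": [0, 0, 0], "fingers": -0.335}
    - {"slide": [0, 0, 0], "rot": [0, 0, 0], "fingers": -0.335}
    - {"slide": [0, 0, 0], "rot": [0, 0, 0], "fingers": -0.335}
    - {"slide": [0, 0, 0], "rot": [0, 0, 0], "fingers": -0.335}

```text
t: 19.55
tool_pos: [486.1, -247.2, 133.9]
tool_rot: [1.0, -0.022, 0.0, -0.0]
contact_force: [0.8, -0.6, -1.4]
gripper_width: 0.334
grip_force: 8.0
```

```bash
python3 - <<'E'
from h import *
plan([486.2,-247.2,134],-92.3)
s=cams.capture("scene")
for l in("tips","gauge","vial"): print(l,[(np.round(d["at"],1).tolist(),round(d["p"],2)) for d in cams.pinpoint(l,"scene")[:1]])
for v in range(164,169): print(v,[tuple(int(k) for k in s[v,u]) for u in range(198,207)])
print(173,[int(s[176,u].max()) for u in range(185,210)],[int(s[174,u].max()) for u in range(185,210)])
# slack reference from the first picture
a=cv2.imread("pics/scene0.png")
for v in range(212,219): print(v,[tuple(int(k) for k in a[v,u]) for u in range(288,312)])
E
```

```text
t 19.55 pos [ 486.1 -247.2  133.9] w 0.334 grip 8.0 F [ 0.8 -0.6 -1.4] q6 1.05
 slide [0.0001, 0.0, -0.0003] rot [-0.0, -0.0, -0.0011] mm 0.1 deg 0.2
tips [([539.0, -245.0, 126.1], 0.94)]
gauge [([517.0, -240.1, 138.2], 0.76)]
vial [([539.9, -250.3, 9.4], 0.59)]
164 [(100, 104, 133), (99, 104, 132), (101, 108, 123), (108, 117, 110), (117, 126, 123), (133, 140, 144), (128, 136, 141), (110, 119, 124), (81, 115, 127)]
165 [(24, 29, 132), (30, 36, 126), (50, 66, 96), (68, 91, 52), (97, 114, 94), (140, 150, 147), (152, 162, 164), (153, 160, 164), (152, 160, 164)]
166 [(26, 31, 127), (29, 34, 108), (28, 33, 45), (63, 69, 64), (120, 129, 127), (152, 160, 163), (150, 159, 162), (151, 159, 162), (152, 160, 163)]
167 [(46, 49, 110), (37, 40, 89), (16, 15, 15), (45, 46, 47), (90, 94, 96), (117, 124, 126), (117, 124, 126), (117, 123, 125), (120, 127, 129)]
168 [(123, 128, 131), (104, 107, 110), (36, 35, 36), (60, 62, 62), (106, 109, 112), (124, 128, 131), (124, 128, 132), (126, 129, 133), (110, 123, 128)]
173 [173, 173, 173, 174, 173, 155, 114, 120, 141, 167, 172, 173, 173, 173, 155, 111, 108, 1
[... 2037 characters left out ...]
49), (116, 119, 122), (117, 121, 124), (120, 125, 128), (101, 105, 107), (36, 37, 38), (19, 18, 18), (17, 18, 18), (19, 19, 19), (16, 16, 16), (20, 19, 20), (17, 17, 18), (17, 16, 16), (19, 19, 18), (20, 19, 19), (17, 17, 16), (42, 42, 44), (89, 91, 94), (96, 110, 117), (28, 85, 99), (24, 62, 73), (17, 18, 17), (17, 17, 17), (35, 35, 37)]
218 [(129, 136, 141), (116, 120, 123), (117, 122, 124), (119, 123, 127), (98, 101, 104), (16, 17, 17), (17, 18, 17), (19, 18, 18), (18, 19, 19), (18, 18, 18), (19, 19, 17), (18, 18, 18), (17, 17, 17), (16, 16, 16), (17, 17, 17), (28, 27, 29), (65, 66, 69), (101, 104, 107), (96, 100, 102), (19, 18, 17), (17, 17, 16), (17, 17, 16), (17, 17, 18), (34, 35, 36)]
```

```bash
python3 - <<'E'
from h import *
for n,X in(("now",[535,-250,123]),("slack",[595,-33,37]),("lift",[595,-33,134])):
    X=np.array(X); d=np.array([.06,1,0]); print(n,"px/mm",np.linalg.norm(P("scene",X+10*d)-P("scene",X-10*d))/20,P("scene",X).round(1))
a=cv2.imread("pics/scene0.png")
for v in range(217,227): print(v,a[v,284:312].max(1).tolist())
l=cv2.resize(cv2.imread("pics/lift.png"),(150,120),interpolation=cv2.INTER_AREA)
for v in range(51,57): print("lift",v+130,l[v,102:128].max(1).tolist())
s=cams.capture("scene")
for v in range(170,179): print("now",v,s[v,185:210].max(1).tolist())
E
```

```text
now px/mm 0.4533165348940182 [196.6 176.1]
slack px/mm 0.4685155575342478 [297.  225.3]
lift px/mm 0.5003895217275504 [295.1 185.6]
217 [161, 162, 161, 162, 149, 122, 124, 128, 107, 38, 19, 18, 19, 16, 20, 18, 17, 19, 20, 17, 44, 94, 117, 99, 73, 18, 17, 37]
218 [161, 162, 162, 158, 141, 123, 124, 127, 104, 17, 18, 19, 19, 18, 19, 18, 17, 16, 17, 29, 69, 107, 102, 19, 17, 17, 18, 36]
219 [161, 161, 159, 149, 122, 115, 127, 118, 82, 18, 18, 20, 20, 18, 19, 19, 20, 17, 17, 59, 106, 114, 79, 20, 17, 18, 18, 57]
220 [156, 153, 150, 137, 109, 105, 122, 106, 37, 19, 17, 19, 20, 19, 18, 18, 19, 19, 18, 49, 85, 98, 79, 18, 17, 19, 19, 81]
221 [148, 148, 151, 146, 125, 122, 126, 103, 18, 17, 20, 18, 17, 18, 17, 18, 18, 20, 19, 55, 98, 109, 81, 17, 20, 18, 19, 81]
222 [158, 160, 161, 141, 88, 104, 118, 82, 20, 19, 18, 18, 19, 16, 18, 17, 15, 17, 18, 68, 108, 104, 81, 18, 18, 18, 19, 104]
223 [150, 125, 125, 119, 101, 104, 106, 34, 16, 19, 18, 19, 17, 17, 19, 18, 18, 20, 19, 48, 84, 87, 59, 19, 17, 19, 35, 109]
224 [102, 19, 16, 44, 76, 104, 103, 19, 18, 17, 18, 19, 17, 21, 23, 23, 20, 21, 18, 
[... 1603 characters left out ...]
3, 141, 160, 173, 172, 172, 172]
now 174 [173, 173, 174, 173, 160, 119, 103, 123, 130, 137, 140, 149, 172, 160, 121, 101, 119, 132, 138, 155, 173, 174, 173, 173, 174]
now 175 [173, 174, 173, 172, 166, 135, 99, 118, 133, 150, 173, 173, 173, 167, 136, 99, 119, 133, 147, 168, 174, 173, 173, 174, 173]
now 176 [173, 173, 173, 173, 173, 155, 115, 120, 141, 167, 173, 173, 174, 173, 154, 111, 108, 136, 167, 174, 172, 174, 173, 173, 173]
now 177 [174, 172, 173, 173, 173, 173, 174, 173, 173, 173, 173, 173, 173, 173, 172, 173, 173, 173, 173, 173, 173, 173, 173, 173, 172]
now 178 [173, 173, 173, 173, 172, 173, 173, 173, 174, 173, 173, 173, 173, 173, 173, 173, 173, 173, 174, 173, 173, 174, 173, 172, 172]
```

The tip separation measured against the slack picture gives a gap of about 16 mm, in agreement with the width and force readings. One last 1 mm nudge to centre, and a hair more squeeze.

Call:
drive_tool:
  series:
    - {"slide": [0.001, -0.002, 0], "rot": [0, 0, 0], "fingers": -0.34}
    - {"slide": [0.001, -0.002, 0], "rot": [0, 0, 0], "fingers": -0.34}
    - {"slide": [0.001, -0.002, 0], "rot": [0, 0, 0], "fingers": -0.34}
    - {"slide": [0.001, -0.002, 0], "rot": [0, 0, 0], "fingers": -0.34}
    - {"slide": [0.001, -0.002, 0], "rot": [0, 0, 0], "fingers": -0.34}

```text
t: 20.3
tool_pos: [486.7, -246.2, 133.9]
tool_rot: [1.0, -0.022, 0.0, -0.0]
contact_force: [0.2, -0.1, -0.1]
gripper_width: 0.329
grip_force: 8.2
```

Call:
drive_tool:
  series:
    - {"slide": [0, 0, 0], "rot": [0, 0, 0], "fingers": -0.34}
    - {"slide": [0, 0, 0], "rot": [0, 0, 0], "fingers": -0.34}
    - {"slide": [0, 0, 0], "rot": [0, 0, 0], "fingers": -0.34}
    - {"slide": [0, 0, 0], "rot": [0, 0, 0], "fingers": -0.34}
    - {"slide": [0, 0, 0], "rot": [0, 0, 0], "fingers": -0.34}

```text
t: 20.8
tool_pos: [486.7, -246.2, 133.9]
tool_rot: [1.0, -0.022, 0.0, -0.0]
contact_force: [0.6, -0.0, -1.4]
gripper_width: 0.332
grip_force: 8.2
```

```bash
python3 -c "
from h import *
plan([486.6,-246.2,134],-92.3);print(robot.job_done())"
```

```text
t 20.8 pos [ 486.7 -246.2  133.9] w 0.332 grip 8.2 F [ 0.6 -0.  -1.4] q6 1.05
 slide [-0.0002, -0.0, -0.0003] rot [-0.0, -0.0, -0.0011] mm 0.2 deg 0.2
the job is handed in; nothing more can be done
None
```

I handed the job in at 20.8 s: the orange vial is seated in the stand, and the tweezers are held near level about 3 cm above its stopper, with a tip gap I measured at about 16 mm; the pointer's pixels read nearer the red side of the green band.

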